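# Put the violin maker's tools back in their fitted blocks

## Robot

A 6-joint arm with a two-finger parallel gripper is mounted at the origin on the work surface. World frame = base frame: x ahead of the robot, y to its left, z up, the work surface at z = 0. Lengths are in m, angles in degrees, forces in N, time in s.
With the tool pointing down it reaches from about 0.325 to 0.775 m from the base axis. Payload 5.5 kg.
Tool frame: the origin (TCP) lies at the centre of the arm's flange, where the gripper is bolted on; the fingertips stand 182 mm ahead of it and the grasp point (between the pads) lies 163 mm ahead of it; z points along the fingers, y is the line along which they close (so a half turn about z gives the same grasp; the last joint's range is limited). The gripper opens to 88 mm and grips with 3 to 60 N. Pads are 20 mm wide; open, the fingers measure 115 mm over their backs; the gripper's body (75 mm by 178 mm) begins 61 mm behind the grasp point.
Start: joints at [62.011, 5.22, 70.514, -0, 104.267, -3.249], TCP at [0.251, 0.545, 0.405] pointing down, gripper open.
Joint ranges: [-164.24, 164.24], [-49.07, 125.15], [9.68, 141.18], [-86.29, 266.29], [3.28, 154.24], [-151.56, 151.56]. Speed limits (degrees/s): [147.25, 147.25, 172.46, 180, 180, 180].

## Interface

Orientations are given as [roll, pitch, yaw] about the fixed x, y, z axes, in that order (R = Rz(yaw) Ry(pitch) Rx(roll)).
In Python, from station import r gives the robot as it stands. The module is installed in compiled form; this text tells all that it offers. Calls block until the motion is done:
- r.reach(position, orientation): joint-space move of the TCP to a pose.
- r.servo_line(position, rotation=None, speed=0.15): straight line of the TCP; rotation=None keeps the orientation; speed is the mean speed in m/s.
- r.move_joints(angles): joint-space move.
- r.let_go() and r.grab(squeeze=None): open the fingers fully, or close them until they stop; squeeze is the grip in N (None keeps the last).
- r.wait(seconds).
- r.inverse_kinematics(position, orientation): joint angles nearest the present ones, or None.
- r.sense(): the state.
- r.snapshot(name): name is "side" or "top"; returns a dict with "frame" (420x560x3 uint8, red, green, blue), "fx", "fy", "cx", "cy" (pixels), "dist_coeffs" ([k1, k2, p1, p2, k3] as OpenCV has them; the pictures are not rectified), "R" (3x3) and "t" (3): a world point X has camera coordinates R X + t. Camera axes: x right, y down, z forward; pixel columns grow to the right and rows downward; lengths in m; the calibration is good to about 2 mm. A picture is of the moment at which its call begins. There is no depth.
A pose or a line that the arm cannot do raises r.IKError and nothing moves.
- r.hand_in(): hands the job in; it is judged then, once.
The state is a dict: "clock": time; "joints": joint angles; "joint_vel": joint speeds; "joint_torque": joint torques, N m; "tcp_pos": TCP position; "orientation": TCP orientation; "contact_force": force on the tool from outside, world axes, zero at the start; "torque": the same for the moment, N m; "opening": finger opening in m; "gripper_force": force on a finger pad.
Only numpy, scipy, OpenCV 4.12 (cv2) and the standard library are available. Lean on these libraries where they do the work, as an engineer would, in place of code of your own. Each camera call takes 0.05 s, during which the arm holds its last target. There are 200 camera calls.

## Task

Put the bench tools away: set each of the three brass finger planes into the wooden block whose pocket matches its size, and the L-shaped steel square into the block with the L-shaped pocket, turned so that each drops fully home and lies level on the pocket floor. Leave the drinking glass and the amber jar standing where they are.

Things in the scene. Friction and masses are not known exactly. Their poses are not given: they have to be found in the camera images.
- small_plane: the small of three brass finger planes standing on the bench: 54 mm long (its x axis), 24 mm wide (y), 28 mm high at the flat-sided middle part (33 mm long, where it can be gripped across its width; the nose and heel are 18 mm high), with a steel iron and wooden wedge leaning up out of the top to about 41 mm. Origin: centre of the underside, z up.
- medium_plane: the medium of three brass finger planes standing on the bench: 74 mm long (its x axis), 32 mm wide (y), 30 mm high at the flat-sided middle part (46 mm long, where it can be gripped across its width; the nose and heel are 18 mm high), with a steel iron and wooden wedge leaning up out of the top to about 43 mm. Origin: centre of the underside, z up.
- large_plane: the large of three brass finger planes standing on the bench: 96 mm long (its x axis), 40 mm wide (y), 32 mm high at the flat-sided middle part (60 mm long, where it can be gripped across its width; the nose and heel are 18 mm high), with a steel iron and wooden wedge leaning up out of the top to about 45 mm. Origin: centre of the underside, z up.
- small_dock: the small plane's storage block, fixed to the bench: a brown wooden frame 80 x 50 mm (x, y) and 11 mm high round a black-floored rectangular pocket 64 x 34 mm, 7 mm deep (5 mm clearance on every side). Origin: centre of the underside on the bench; pocket centred on it, long side along x, pocket floor at z = 4 mm. The plane may lie in it either way round.
- medium_dock: the medium plane's storage block, fixed to the bench: a brown wooden frame 100 x 58 mm (x, y) and 11 mm high round a black-floored rectangular pocket 84 x 42 mm, 7 mm deep (5 mm clearance on every side). Origin: centre of the underside on the bench; pocket centred on it, long side along x, pocket floor at z = 4 mm. The plane may lie in it either way round.
- large_dock: the large plane's storage block, fixed to the bench: a brown wooden frame 122 x 66 mm (x, y) and 11 mm high round a black-floored rectangular pocket 106 x 50 mm, 7 mm deep (5 mm clearance on every side). Origin: centre of the underside on the bench; pocket centred on it, long side along x, pocket floor at z = 4 mm. The plane may lie in it either way round.
- square: L-shaped steel try square lying flat, 82 x 72 mm (x, y). Origin: centre of that outline, at the underside; z up. Dark stock 20 x 72 x 22 mm (x, y, z) centred at x = -31 mm; bright blade 62 x 18 x 6 mm runs along +x from it (x = -21 to 41 mm) at its +y end (y = 18 to 36 mm), undersides level. Balances near x = -24, y = 5 mm; grip across the stock near y = 5 mm.
- square_dock: the square's storage block, fixed: brown wooden frame 108 x 98 mm (x, y), 11 mm high, round a black-floored L-shaped pocket 7 mm deep, floor at z = 4 mm, 5 mm clearance all round. Origin: centre of the underside on the bench. The square is home with its origin over this one; it fits one way only, face up as it starts, its x and y along the block's.
- tumbler: bystander: empty drinking glass, 68 mm across, 100 mm high, beyond the blocks. Origin: centre of the underside.
- jar: bystander: small amber jar with black lid, 52 mm across, 62 mm high, beyond the blocks to the right. Origin: centre of the underside.
Mind the look-alikes: they are no part of the job. Several things have the shape of the square; the one meant has the colours described above. What is shaped like the large_plane but purple is not meant.

How it is judged:
By the outcome, as a careful person would: the job done as asked, in the order asked, and still so for the second after the job is handed in, with the robot touching nothing.
It also fails if it takes over 96 s, if anything falls off the work surface, if the arm or the gripper's body presses on something with over 40 N, if the wrist force passes 120 N, or if a joint passes its speed limit or range.

## Working session

There is one attempt and no reset: what is moved stays moved. The work goes in short steps, each a Python script; the robot and the scene stay as the last script left them, time stands still between calls to the robot, and variables do not carry over. Pictures are saved under pics/ and viewed, at most 14 in all, crops included, and the job is handed in when it is done.

```bash
mkdir -p pics
cat > h.py <<'E'
import numpy as np, cv2, pickle
def cam(s): 
    return np.array([[s["fx"],0,s["cx"]],[0,s["fy"],s["cy"]],[0,0,1.]]),np.array(s["dist_coeffs"],float),np.array(s["R"]),np.array(s["t"])
def toplane(s,px,z):
    K,d,R,t=cam(s)
    u=cv2.undistortPoints(np.array(px,float).reshape(-1,1,2),K,d).reshape(-1,2)
    D=np.c_[u,np.ones(len(u))]@R; C=-R.T@t
    return C+D*((z-C[2])/D[:,2])[:,None]
def project(s,X):
    K,d,R,t=cam(s)
    return cv2.projectPoints(np.array(X,float).reshape(-1,1,3),cv2.Rodrigues(R)[0],t,K,d)[0].reshape(-1,2)
def save(s,n): cv2.imwrite("pics/"+n,cv2.resize(s["frame"][:,:,::-1],(800,600),interpolation=cv2.INTER_CUBIC))
E
python3 - <<'E'
from station import r
from h import *
print(r.sense())
for n in("top","side"):
    s=r.snapshot(n); save(s,n+"0.png"); pickle.dump(s,open(n+"0.pkl","wb"))
    print(n,s["fx"],s["dist_coeffs"],-np.array(s["R"]).T@s["t"], s["R"])
E
```

```text
{'clock': 0.0, 'joints': array([ 6.20110177e+01,  5.26396440e+00,  7.05818694e+01, -9.64692948e-04,
        1.04266457e+02, -3.24986329e+00]), 'joint_vel': array([ 0.09745513, -0.10040847, -0.01364405, -0.02179503, -0.07989996,
        0.03381062]), 'joint_torque': array([ 1.16578399e-04, -4.46439636e+01, -4.06449437e+01,  6.97711366e-02,
        2.92418338e-02, -1.25191773e-04]), 'tcp_pos': array([0.25113582, 0.5449792 , 0.40349769]), 'orientation': array([-1.79887836e+02, -5.43193109e-03,  1.55260639e+02]), 'contact_force': array([ 0.35175072,  0.09417449, -0.60446374]), 'torque': array([-0.03912604,  0.01560725,  0.03435004]), 'gripper_force': 0.0, 'opening': 0.08765800770283691}
top 398.6937569206538 [-0.02828634  0.          0.          0.          0.        ] [0.42516014 0.01276218 0.90117435] [[ 0.01765823 -0.99980526  0.00881054]
 [-0.98842778 -0.01878375 -0.15052474]
 [ 0.15066092 -0.00605059 -0.98856698]]
side 405.91003646914464 [-0.05492365  0.          0.          0.          0.        ] [-0.0029205  -0.52752879  0.48669105] [[ 0.68873702 -0.72498598 -0.00605365]
 [-0.36112779 -0.33580743 -0.86995407]
 [ 0.62867165  0.60135571 -0.4930956 ]]
```

View pics/top0.png

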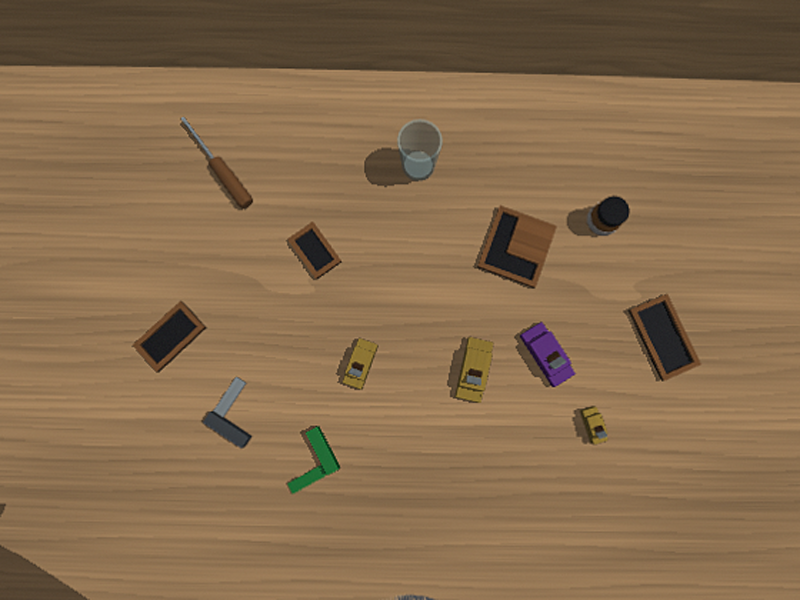

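View pics/side0.png

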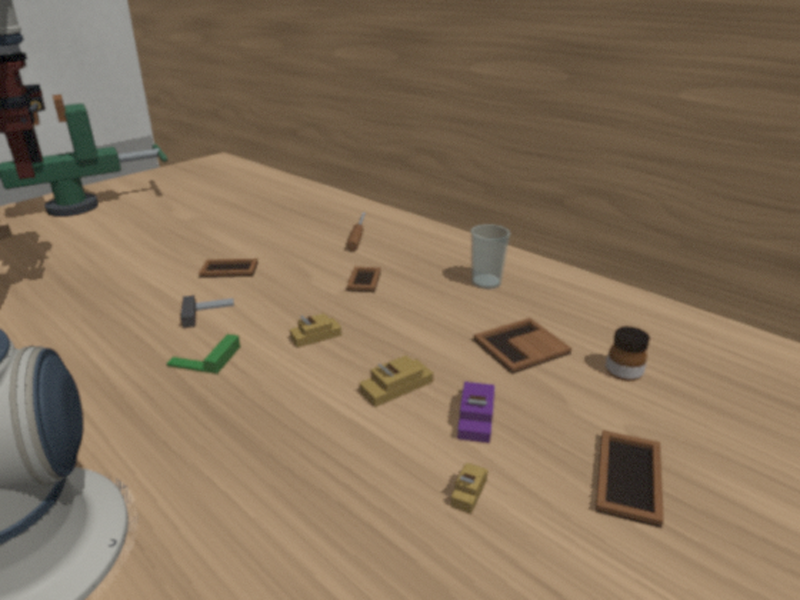

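Run:
```python
from h import *
s=pickle.load(open("top0.pkl","rb"));f=s["frame"]
cv2.imwrite("pics/crop1.png",cv2.resize(f[255:355,135:245,::-1],None,fx=5.5,fy=5.5,interpolation=cv2.INTER_CUBIC))
for n in("top","side"):
    s=pickle.load(open(n+"0.pkl","rb"));f=s["frame"];h=cv2.cvtColor(f,cv2.COLOR_RGB2HSV)
    for nm,lo,hi,z in(("brass",(21,120,60),(32,255,255),.014),("purple",(125,100,40),(155,255,255),.014),("black",(0,0,0),(180,255,48),.0075),("dark",(95,20,30),(125,110,95),.012)):
        m=cv2.inRange(h,lo,hi); 
        m=cv2.morphologyEx(m,cv2.MORPH_CLOSE,np.ones((5,5)) if nm=="brass" else np.ones((2,2)))
        for c in cv2.findContours(m,cv2.RETR_EXTERNAL,cv2.CHAIN_APPROX_NONE)[0]:
            if cv2.contourArea(c)<60 or cv2.contourArea(c)>5000: continue
            px=c.reshape(-1,2); P=toplane(s,px,z)[:,:2]*1000
            (cx,cy),(w,hh),a=cv2.minAreaRect(P.astype(np.float32))
            if w<hh: w,hh,a=hh,w,a+90
            print(n,nm,px.mean(0).round(),"c",round(cx,1),round(cy,1),"wh",round(w,1),round(hh,1),"ang",round((a+90)%180-90,1))
```

```text
top brass [416. 296.] c 372.1 -277.9 wh 54.9 28.6 ang 21.0
top brass [252. 254.] c 459.7 85.3 wh 73.0 33.5 ang -18.5
top brass [332. 259.] c 453.1 -93.2 wh 95.5 41.8 ang -12.3
top purple [384. 249.] c 477.4 -210.5 wh 95.5 45.1 ang 32.6
top black [118. 236.] c 495.0 385.4 wh 82.5 40.6 ang -44.9
top black [466. 237.] c 507.7 -399.5 wh 104.8 47.9 ang 23.4
top black [221. 175.] c 637.9 161.9 wh 61.1 32.6 ang 37.1
top black [357. 176.] c 650.8 -164.9 wh 90.1 79.7 ang -19.6
top black [429. 149.] c 711.8 -322.1 wh 54.2 46.1 ang -46.1
top dark [159. 301.] c 353.6 282.8 wh 72.5 22.4 ang 58.8
top dark [119. 236.] c 494.3 383.2 wh 79.2 36.7 ang -44.8
top dark [467. 237.] c 506.4 -395.7 wh 101.1 43.3 ang 23.8
top dark [220. 176.] c 635.7 161.6 wh 59.3 29.7 ang 37.7
top dark [356. 176.] c 648.7 -161.7 wh 84.4 75.3 ang -19.7
top dark [431. 147.] c 710.1 -324.0 wh 41.5 39.1 ang -68.0
side brass [329. 339.] c 369.4 -281.9 wh 54.2 25.2 ang 19.1
side brass [276. 265.] c 451.6 -94.5 wh 92.3 63.8 ang -13.0
side brass [220. 231.] c 455.2 77.3 wh 77.0 54.8 ang 4.6
side purple [334. 288.] c 472.2 -216.6 wh 104.2 38.0 ang 33.4
side black [442. 334.] c 506.6 -402.8 wh 94.0 45.6 ang 23.7
side black [ 46. 328.] c 76.5 67.4 wh 102.2 23.9 ang 60.9
side black [442. 239.] c 766.6 -288.3 wh 67.4 43.6 ang 22.6
side black [13. 74.] c 976.4 3325.3 wh 3914.3 190.0 ang 75.2
side dark [ 24. 361.] c 30.4 17.1 wh 86.8 23.4 ang 22.1
side dark [ 40. 290.] c 112.1 185.7 wh 291.3 52.2 ang 74.7
side dark [  2. 242.] c 105.7 391.8 wh 96.0 11.9 ang 74.6
side dark [ 7. 28.] c 1919.3 6826.5 wh 1725.8 228.0 ang 75.3
```

View pics/crop1.png

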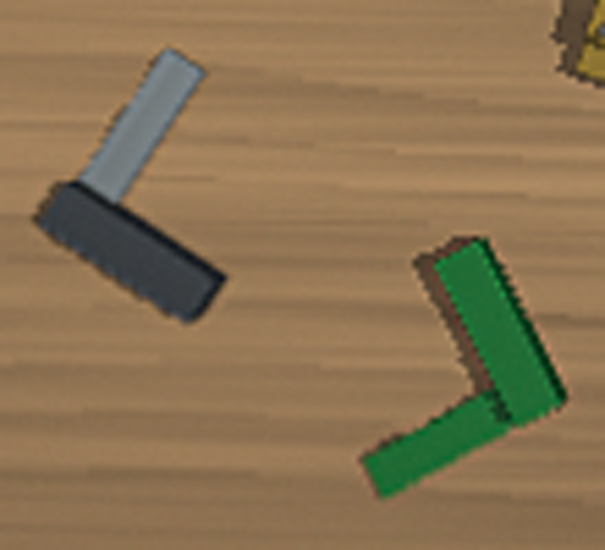

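The target square is the grey one at top-view (230,412), with a dark stock and a bright blade. The other L shape, at (315,460), is green, so it is a decoy. The purple plane at (547,355) is also a decoy. The brass planes are small at (593,425), medium at (358,363) and large at (472,369). I'm starting with the small plane.

```bash
cat > mv.py <<'E'
from station import r
from h import *
HI=.33; G=.1925   # TCP height above the object's underside: tips 10.5 mm above it
def go(x,y,z,psi): r.reach([x,y,z],[180,0,psi])
def j6(x,y,psi):
    q=r.inverse_kinematics([x,y,HI],[180,0,psi]); return None if q is None else q[5]
def pickplace(p,d,dpsi_free=True,home=None):
    """p,d: (x,y,psi) grasp and place"""
    best=None; q0=r.sense()["joints"][5]
    for k in(-180,0,180,):
        for m in((-180,0,180) if dpsi_free else (k,)):
            a=j6(p[0],p[1],p[2]+k); b=j6(d[0],d[1],d[2]+m)
            if a is None or b is None or max(abs(a),abs(b))>150: continue
            c=abs(a-q0)+abs(b-a)
            if best is None or c<best[0]-1e-6: best=(c,k,m)
    print("opt",best); _,k,m=best
    go(p[0],p[1],HI,p[2]+k)
    r.servo_line([p[0],p[1],G+.001],speed=.12)
    r.grab(40); s=r.sense(); print("opening",s["opening"],"grip",s["gripper_force"])
    if s["opening"]<.015: print("MISSED"); r.let_go(); r.servo_line([p[0],p[1],HI]); return
    r.servo_line([p[0],p[1],HI],speed=.2)
    go(d[0],d[1],HI,d[2]+m)
    s=r.sense(); print("held",s["opening"],s["contact_force"].round(1),s["tcp_pos"].round(4),s["clock"])
    r.servo_line([d[0],d[1],G+.016],speed=.15)
    f0=r.sense()["contact_force"][2]
    for z in(.012,.008,.0055):
        r.servo_line([d[0],d[1],G+z],speed=.03)
        f=r.sense()["contact_force"][2]-f0; print("z",z,"dF",round(f,1))
        if abs(f)>6: break
    r.let_go(); r.servo_line([d[0],d[1],HI],speed=.2)
    print("clock",r.sense()["clock"])
E
python3 - <<'E'
from mv import *
pickplace((.3715,-.279,20),(.638,.162,37.4))
for n in("top","side"):
    s=r.snapshot(n); pickle.dump(s,open(n+"1.pkl","wb"))
    u,v=project(s,[.638,.162,.01])[0].astype(int); c=s["frame"][max(v-35,0):v+35,u-45:u+45,::-1]
    cv2.imwrite(f"pics/s1{n}.png",cv2.resize(c,(450,350),interpolation=cv2.INTER_CUBIC))
a=np.hstack([cv2.imread("pics/s1top.png"),cv2.imread("pics/s1side.png")])
cv2.imwrite("pics/s1.png",cv2.resize(a,None,fx=.88,fy=.88))
E
```

```text
opt (np.float64(67.13644930234838), 0, 0)
opening 0.023954684106507945 grip 39.60194528102875
held 0.023689451144083672 [0.5 1.  0.1] [0.6381 0.1608 0.3303] 8.025
z 0.012 dF 0.1
z 0.008 dF 1.1
z 0.0055 dF -0.3
clock 11.6917
```

View pics/s1.png

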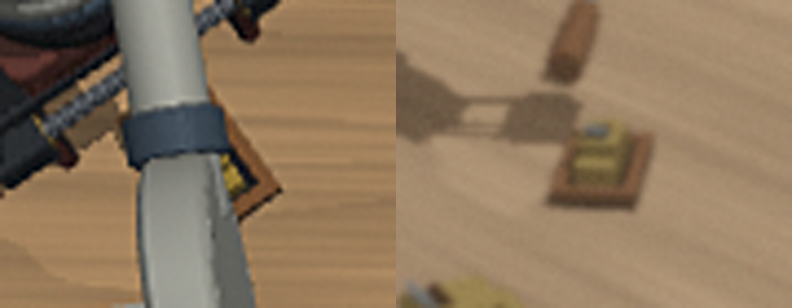

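The side crop shows the small plane sitting inside the small pocket; the arm blocks the top view. Next are the medium and large planes.

Run:
```python
from mv import *
pickplace((.4595,.0845,-18.5),(.495,.3845,-44.9))
pickplace((.4525,-.094,-12.6),(.507,-.4005,23.5))
go(.38,.28,HI,58.8-0)
s=r.snapshot("side"); pickle.dump(s,open("side2.pkl","wb")); save(s,"side2.png")
s=r.snapshot("top"); pickle.dump(s,open("top2.pkl","wb")); save(s,"top2.png")
```

```text
opt (np.float64(175.97762780736554), 0, -180)
opening 0.03198716244188987 grip 39.99987110495567
held 0.031972416585792675 [-0.2  0.3 -1.7] [0.4951 0.3841 0.3297] 17.5667
z 0.012 dF 1.1
z 0.008 dF -0.5
z 0.0055 dF 1.4
clock 21.1333
opt (np.float64(158.48628831207077), 0, 0)
opening 0.039700503983781076 grip 39.97897312045097
held 0.040052968989218 [ 0.1 -0.3 -3. ] [ 0.5072 -0.3997  0.3293] 26.9917
z 0.012 dF 0.2
z 0.008 dF -0.3
z 0.0055 dF 0.0
clock 30.4583
```

View pics/top2.png

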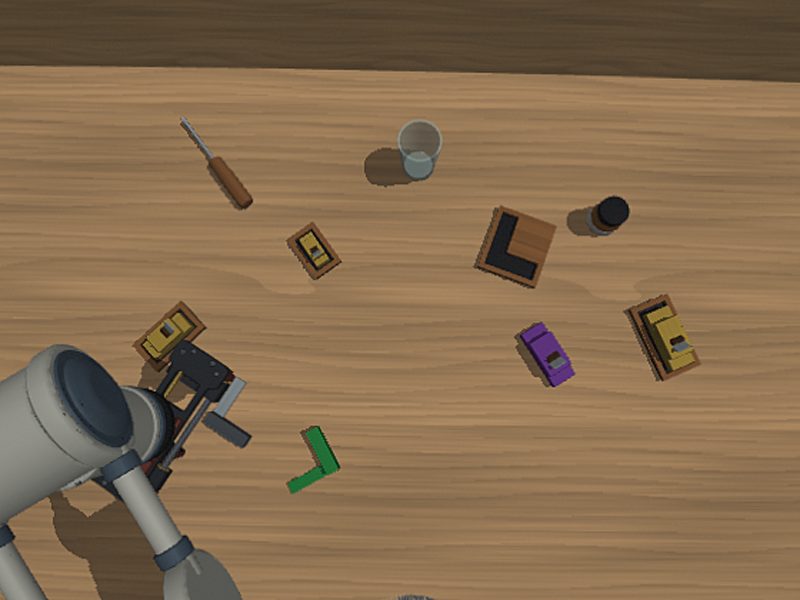

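View pics/side2.png

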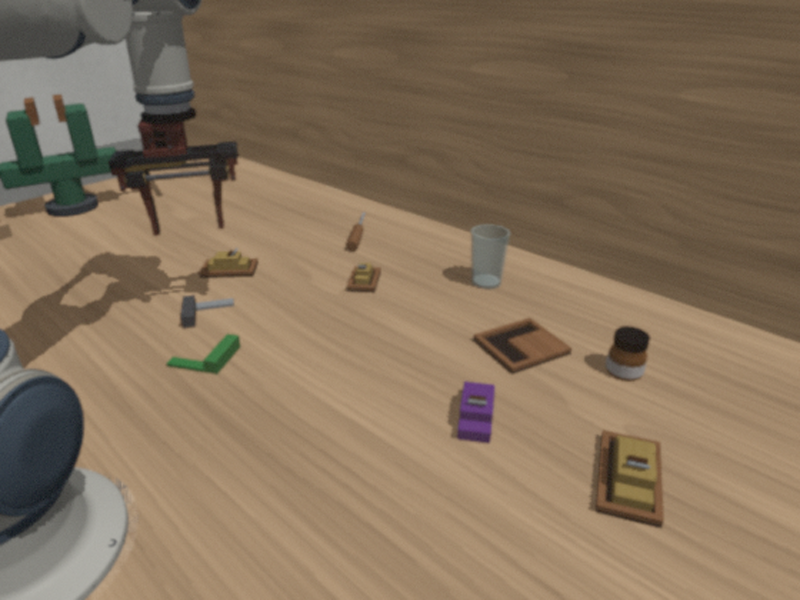

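The three planes look seated, though the large one sits to one side of its pocket; I'll check it after the square. Now the grey square, whose stock is at (228,430) in the top view.

Run:
```python
from mv import *
pickplace((.3562,.2868,58.8),(.6233,-.1498,70.4),dpsi_free=False)
go(.38,.28,HI,58.8)
T=[]
for n in("top","side"):
    s=r.snapshot(n); pickle.dump(s,open(n+"3.pkl","wb"))
    for x,y in((.65,-.165),(.507,-.4)):
        u,v=project(s,[x,y,.01])[0].astype(int); c=s["frame"][v-40:v+40,u-53:u+53,::-1]
        T.append(cv2.resize(c,(396,298),interpolation=cv2.INTER_CUBIC))
cv2.imwrite("pics/s3.png",np.vstack([np.hstack(T[:2]),np.hstack(T[2:])]))
```

```text
opt (np.float64(65.05903614376336), 0, 0)
opening 0.019637530935710128 grip 39.999858140945435
held 0.019844994580962613 [-0.4  0.2 -3.1] [ 0.6234 -0.1487  0.3301] 38.3
z 0.012 dF -0.5
z 0.008 dF -0.3
z 0.0055 dF -0.3
clock 42.0167
```

View pics/s3.png

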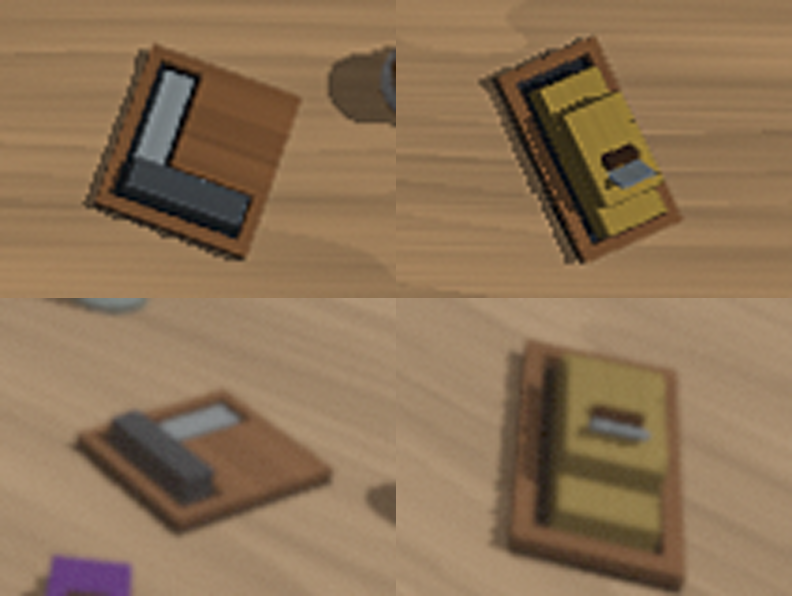

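The square is home in the L pocket. I'll check the offsets of all the planes numerically.

Run:
```python
from h import *
D={"small":(.638,.162,37.4,64,34),"medium":(.495,.3855,-44.9,84,42),"large":(.507,-.4,23.5,106,50)}
for n,k in(("top",2),("side",3)):
    s=pickle.load(open(f"{n}{k}.pkl","rb"));h=cv2.cvtColor(s["frame"],cv2.COLOR_RGB2HSV)
    m=cv2.morphologyEx(cv2.inRange(h,(21,120,60),(32,255,255)),cv2.MORPH_CLOSE,np.ones((5,5)))
    for c in cv2.findContours(m,cv2.RETR_EXTERNAL,cv2.CHAIN_APPROX_NONE)[0]:
        if cv2.contourArea(c)<60: continue
        P=toplane(s,c.reshape(-1,2),.018)[:,:2]*1000
        (cx,cy),(w,hh),a=cv2.minAreaRect(P.astype(np.float32))
        if w<hh: w,hh,a=hh,w,a+90
        print(n,round(cx,1),round(cy,1),"wh",round(w,1),round(hh,1),"ang",round((a+90)%180-90,1))
        # predicted outline of the level, centred plane top (mid part) for each dock
    for nm,L,W,H in(("large",60,40,32),("large",96,40,18)):
        x,y,a,_,_=D[nm];a=np.radians(a);
        print(n,nm,H,project(s,[[x+(i*L*np.cos(a)-j*W*np.sin(a))/2e3,y+(i*L*np.sin(a)+j*W*np.cos(a))/2e3,(H+4)/1e3] for i,j in((1,1),(1,-1),(-1,-1),(-1,1))]).round(0).tolist())
    c0=project(s,[.507,-.4,.01])[0].astype(int); print("crop origin",c0-[53,40],"scale 3.73")
```

```text
top 497.6 385.6 wh 76.4 40.3 ang -45.2
top 508.2 -400.2 wh 96.0 51.7 ang 23.4
top 637.6 162.5 wh 56.0 23.8 ang 35.2
top large 32 [[458.0, 227.0], [475.0, 220.0], [487.0, 245.0], [470.0, 252.0]]
top large 18 [[452.0, 220.0], [468.0, 213.0], [487.0, 253.0], [471.0, 260.0]]
crop origin [414 196] scale 3.73
side 503.2 -404.7 wh 103.3 42.9 ang 22.8
side 501.9 381.9 wh 74.3 63.1 ang -47.4
side large 32 [[431.0, 303.0], [457.0, 308.0], [458.0, 335.0], [430.0, 329.0]]
side large 18 [[430.0, 302.0], [455.0, 307.0], [456.0, 350.0], [428.0, 344.0]]
crop origin [387 290] scale 3.73
```

Run:
```python
from station import r
print(r.hand_in())
```

```text
the job is handed in; nothing more can be done
None
```

The three brass planes and the grey steel square are in their matching blocks and, from the camera views, sit home and level. I didn't touch the glass, jar or decoys, and I handed the job in at about 43 s of the 96 s allowed; no verdict came back.

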